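# Run the sauce pot along the rail to the third lane

## Task

The red sauce is for order three: with shut fingertips, gently push the red pot along the loading rail of the order rack, past the first two lanes counted from the end where it stands, then push it into the third lane until the lane's spring tongue has snapped shut behind it. Only slide it, never pinch, lift or tip it, and keep it out of the other lanes. Leave the green and the brown pot and everything round the rack where they are.

Things in the scene. Friction and masses are not known exactly. Their poses are not given: they have to be found in the camera images.
- rack: Polished steel order rack for portion pots, fixed, turned up to 12 degrees. Origin on the table under the middle of the row of divider posts; x points into the lanes (away from the robot), y to the left along the rack, z up. Its floor, on which pots slide, is at z = 7 mm. Nearest the robot is the loading ledge (x -70 to 0, y -218 to 218 mm); behind it four open lanes, 68 mm apart, 1 to 4 from the left.
- rail (a point): Middle of the round rail that edges the loading ledge, at its front (x = -60.5, y = 0, z = 14.5 mm in the rack's frame, the rack's axes): a 7 mm bar, its top 18 mm above the table, running along the front, round both ends (y = +-212 mm) and back behind the end bays (x = -6.5 mm). A pot fits between rail and posts with its centre at x = -37 to -30 mm.
- post (a point): Foot of the middle divider's post (rack frame 0, 0, 7 mm, the rack's axes). Five dividers, 3.5 mm sheets, at y = 136, 68, 0, -68, -136 mm run from x = 0 to the back stop (inner face x = 85 mm, top z = 48 mm); rolled top edges at z = 47 mm. Each starts with a round post, 8 mm thick, on the post line x = 0, so lane mouths are 60 mm wide. No roof above.
- lane1_mouth (a point): Point on the ledge's floor (7 mm above the table) straight in front of lane 1 (from the left), where a pot's centre stands before it is pushed in; x = -33.5 mm, y = +102 mm in the rack's frame; its axes are the rack's.
- lane2_mouth (a point): Point on the ledge's floor (7 mm above the table) straight in front of lane 2 (from the left), where a pot's centre stands before it is pushed in; x = -33.5 mm, y = +34 mm in the rack's frame; its axes are the rack's.
- lane3_mouth (a point): Point on the ledge's floor (7 mm above the table) straight in front of lane 3 (from the left), where a pot's centre stands before it is pushed in; x = -33.5 mm, y = -34 mm in the rack's frame; its axes are the rack's.
- lane4_mouth (a point): Point on the ledge's floor (7 mm above the table) straight in front of lane 4 (from the left), where a pot's centre stands before it is pushed in; x = -33.5 mm, y = -102 mm in the rack's frame; its axes are the rack's.
- lane1_seat (a point): Point on the floor of lane 1 (from the left), 7 mm above the table, where a fully pushed-in pot's centre stands (pot about 1.5 mm off the back stop); x = 57 mm, y = +102 mm in the rack's frame; its axes are the rack's.
- lane2_seat (a point): Point on the floor of lane 2 (from the left), 7 mm above the table, where a fully pushed-in pot's centre stands (pot about 1.5 mm off the back stop); x = 57 mm, y = +34 mm in the rack's frame; its axes are the rack's.
- lane3_seat (a point): Point on the floor of lane 3 (from the left), 7 mm above the table, where a fully pushed-in pot's centre stands (pot about 1.5 mm off the back stop); x = 57 mm, y = -34 mm in the rack's frame; its axes are the rack's.
- lane4_seat (a point): Point on the floor of lane 4 (from the left), 7 mm above the table, where a fully pushed-in pot's centre stands (pot about 1.5 mm off the back stop); x = 57 mm, y = -102 mm in the rack's frame; its axes are the rack's.
- tongue1 (a joint): Blue spring tongue of lane 1, rad: 0 = closed, slanting into the lane; up to 0.93 = folded against the divider. A 27 mm strip, z = 24 to 44 mm, hinged at the lane's left divider 7.5 mm behind the post line; closed, its tip is 22 mm out from the divider, 23 mm behind the post line. Folds inward only, under 1 N; springs back once the pot's centre is over 54 mm behind the post line and no finger holds it.
- tongue2 (a joint): Blue spring tongue of lane 2, rad: 0 = closed, slanting into the lane; up to 0.93 = folded against the divider. A 27 mm strip, z = 24 to 44 mm, hinged at the lane's left divider 7.5 mm behind the post line; closed, its tip is 22 mm out from the divider, 23 mm behind the post line. Folds inward only, under 1 N; springs back once the pot's centre is over 54 mm behind the post line and no finger holds it.
- tongue3 (a joint): Blue spring tongue of lane 3, rad: 0 = closed, slanting into the lane; up to 0.93 = folded against the divider. A 27 mm strip, z = 24 to 44 mm, hinged at the lane's left divider 7.5 mm behind the post line; closed, its tip is 22 mm out from the divider, 23 mm behind the post line. Folds inward only, under 1 N; springs back once the pot's centre is over 54 mm behind the post line and no finger holds it.
- tongue4 (a joint): Blue spring tongue of lane 4, rad: 0 = closed, slanting into the lane; up to 0.93 = folded against the divider. A 27 mm strip, z = 24 to 44 mm, hinged at the lane's left divider 7.5 mm behind the post line; closed, its tip is 22 mm out from the divider, 23 mm behind the post line. Folds inward only, under 1 N; springs back once the pot's centre is over 54 mm behind the post line and no finger holds it.
- red_pot: Lidded plastic portion pot with red sauce and a clear lid, the one to move, about 70 g: 36 mm high, tapering from a narrower foot to the lid, 53 mm across, its widest part at 30 to 36 mm above its underside. Origin: centre of its underside; z up. It stands on the ledge's floor in the bay at the left or the right end of the ledge, beyond the outermost divider.
- green_pot: The same kind of pot with green sauce; it stands at the other end of the ledge and stays there. Origin: centre of its underside.
- brown_pot: The same kind of pot with brown sauce, already sitting in lane 1 (the leftmost) behind its tongue; it stays there. Origin: centre of its underside.
- rice_tub: White lidded food tub, 103 x 144 x 56 mm, loose, behind the rack. Origin: centre of its underside.
- steel_cup_4: Small steel portion cup, 60 mm across, 38 mm high, loose, left of the rack. Origin: centre of its underside.
- spice_jar: Spice jar with red cap, 44 mm across, 98 mm high, loose, behind the rack to the left. Origin: centre of its underside.
Not all that is in view belongs to the job. Leave any turquoise look-alike of the green_pot alone. What is shaped like the red_pot but turquoise is not meant.

How it is judged:
By the outcome, as a careful person would: the job done as asked, in the order asked, and still so for the second after the job is handed in, with the robot touching nothing.
It also fails if it takes over 48 s, if anything falls off the work surface, if the arm or the gripper's body presses on something with over 40 N, if the wrist force passes 120 N, or if a joint passes its speed limit or range.

## Robot

A 6-joint arm with a two-finger parallel gripper is mounted at the origin on a cart in front of the work surface, level with it; the furniture and walls round the work are solid. World frame = base frame: x ahead of the robot, y to its left, z up, the work surface at z = 0. Lengths are in m, angles in rad, forces in N, time in s.
With the tool pointing down it reaches from about 0.3 to 0.85 m from the base axis. Payload 5.4 kg.
Tool frame: the origin (TCP) lies between the finger pads; the fingertips stand robot.finger_overhang ahead of it and the grasp point (between the pads) lies 11 mm behind it (robot.finger_overhang is the distance from the TCP to the fingertips, in m); z points along the fingers, y is the direction in which the jaws open and shut (so a half turn about z gives the same grasp; the last joint's range is limited). The gripper opens to 85 mm and grips with 20 to 120 N. Pads are 22 mm wide; open, the fingers measure 114 mm over their backs; the gripper's body (76 mm by 85 mm) begins 54 mm behind the grasp point. The pads swing forward as they close: fully open they stand 13 mm farther back than shut.
Start: joints at [-1.354, 0.158, 1.597, -0, 1.386, -0.21], TCP at [0.238, -0.523, 0.239] pointing down, gripper open.
Joint ranges: [-2.91, 2.91], [-0.94, 2.29], [0.18, 2.7], [-1.29, 4.43], [0.17, 2.64], [-3, 3]. Speed limits (rad/s): [2.57, 2.57, 3.14, 3.14, 3.14, 3.14].

## Interface

Orientations are given as a unit quaternion [x, y, z, w].
In Python, from rig import robot gives the robot as it stands. The module is installed in compiled form; this text tells all that it offers.
- The arm moves only by the tool arm_command, never from a script. Its argument "motion" is one flat list of numbers, 6 for each row, row after row: the shift along the tool's x, y, z in cm, then the turn, a rotation vector about the tool's x, y, z in degrees. In form: [x, y, z, rx, ry, rz, x, y, z, rx, ry, rz, ...]. A call has 1 to 10 rows; each row is the pose to reach, as a shift and turn from the pose commanded when the call began, along the tool's axes at that moment; what a row does not reach only later rows make up. A row lasts 1/8 s, in which the tool goes at most 62.5 mm and 10.7 degrees, less where a joint would pass 70% of its speed; a pose out of reach is approached as far as the arm can. A call with a gripper value outside its range is refused whole. "fingers" is the gripper's target within -1 to 1 (fully open at 1, half-way at 0, shut at -1), set as the call begins (left out, the last holds). The fingers move at their own pace and stop on an object; "grip_force" is the grip in N (left out, the last holds). Time passes only in rows, so rows that repeat a pose let the fingers close. It gives the time, the measured TCP pose, the force and the opening at its end, in the units of the state.
- robot.get_state(): the state, without advancing time (a new reading comes with each control period).
- robot.snapshot(name): name is "side" or "top"; returns a dict with "color" (384x512x3 uint8, blue, green, red), "z_map" (384x512 float32, m along the optical axis (not along the pixel's ray), 0 where there is no reading), "camera_matrix" (3x3 intrinsics, pixels), "origin" and "orientation" of the camera in the world. Camera axes: x right, y up, looking along -z (the intrinsics and any distortion apply to the point x, -y, -z); pixel columns grow to the right and rows downward; lengths in m; the calibration is good to about 2 mm. A picture is of the moment at which its call begins.
- robot.job_done(): hands the job in, once; it reports no verdict.
The state is a dict: "time_s": time; "joints": joint angles; "dq": joint speeds; "tau": joint torques, N m; "position": TCP position; "tcp_rot": TCP orientation; "wrist_force": force on the tool from outside, world axes, zero at the start; "moment": the same for the moment, N m; "opening": opening from 0.0 (shut) to 1.0 (fully open).
Only numpy, scipy, OpenCV 4.12 (cv2) and the standard library are available. Lean on these libraries where they do the work, as an engineer would, in place of code of your own. Each camera call takes 0.05 s, during which the arm holds its last target.

## Working session

There is one attempt and no reset: what is moved stays moved. The work goes in short steps, Python scripts to look and compute and a tool call to move; the robot and the scene stay as the last step left them, time stands still between calls to the robot, and variables do not carry over. Pictures are saved under pics/ and viewed, and the job is handed in when it is done.

Besides the shell and the picture viewer there is one more tool, called after "Call:" in YAML: its name, and indented under it one key for each argument. arm_command: Moves the arm, as the interface text tells. Its arguments: {"type":"object","properties":{"motion":{"type":"array","items":{"type":"number"}},"fingers":{"type":"number"},"grip_force":{"type":"number"}},"required":["motion"]}

```bash
mkdir -p pics; python3 - <<'E'
from rig import robot
import cv2,pickle
s=robot.get_state();print(s['time_s'],s['position'],s['tcp_rot'],s['opening'],robot.finger_overhang)
for n in("side","top"):
    d=robot.snapshot(n);cv2.imwrite(f"pics/{n}0.png",d["color"]);pickle.dump(d,open(f"{n}0.pkl","wb"))
    print(n,d["camera_matrix"],d["origin"],d["orientation"],d.keys())
E
```

```text
0.0 [ 0.23786697 -0.52283917  0.23828753] [ 9.77319724e-01  2.11766874e-01 -2.14463120e-06 -9.73500032e-04] 0.998464830429755 0.008
side [[428.33979737   0.         254.95059832]
 [  0.         428.33979737 189.04488242]
 [  0.           0.           1.        ]] [0.60504477 0.91125377 0.82489369] [-0.00351089  0.41734056  0.90870866 -0.00794299] dict_keys(['color', 'z_map', 'camera_matrix', 'origin', 'orientation'])
top [[427.50328004   0.         254.00405879]
 [  0.         427.50328004 199.09630751]
 [  0.           0.           1.        ]] [ 0.45947934 -0.00202727  1.22981493] [-0.0482333   0.04668154  0.70910177 -0.70190388] dict_keys(['color', 'z_map', 'camera_matrix', 'origin', 'orientation'])
```

View pics/top0.png

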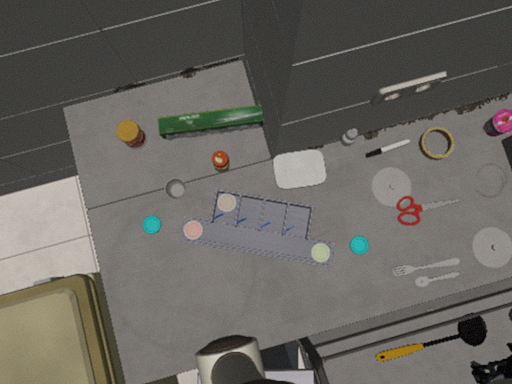

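View pics/side0.png

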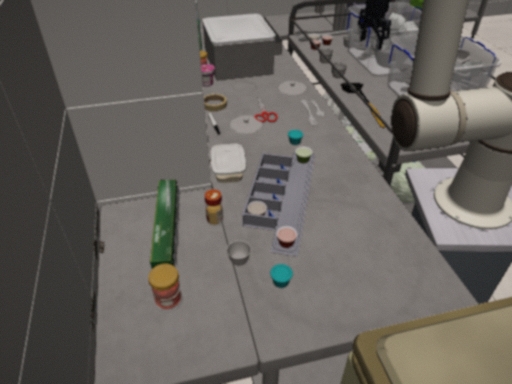

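The red pot is at the left end of the ledge, top (193,230) and side (287,236). The turquoise look-alikes at top (152,224) and (359,245) are not meant. I'll enlarge the views and build a height map.

```bash
cat > h.py <<'E'
import numpy as np,cv2,pickle
from scipy.spatial.transform import Rotation as R
def load(n): return pickle.load(open(n,'rb'))
def pts(d):
    K=d["camera_matrix"];z=d["z_map"];v,u=np.mgrid[:z.shape[0],:z.shape[1]]
    p=np.stack([(u-K[0,2])/K[0,0]*z,-(v-K[1,2])/K[1,1]*z,-z],-1)
    return p@R.from_quat(d["orientation"]).as_matrix().T+d["origin"]
def ray(d,u,v,h):
    K=d["camera_matrix"];r=R.from_quat(d["orientation"]).as_matrix()@np.array([(u-K[0,2])/K[0,0],-(v-K[1,2])/K[1,1],-1])
    return d["origin"]+r*(h-d["origin"][2])/r[2]
def proj(d,p):
    K=d["camera_matrix"];q=R.from_quat(d["orientation"]).as_matrix().T@(np.asarray(p)-d["origin"])
    return np.array([K[0,2]+K[0,0]*q[0]/-q[2],K[1,2]+K[1,1]*-q[1]/-q[2]])
E
python3 - <<'E'
from h import *
d=load("top0.pkl");P=pts(d);c=d["color"][175:275,165:345];
cv2.imwrite("pics/topc.png",cv2.resize(c,None,fx=4.4,fy=4.4,interpolation=cv2.INTER_CUBIC))
hm=np.clip(P[...,2]*1000*4,0,255).astype(np.uint8)[175:275,165:345]
cv2.imwrite("pics/toph.png",cv2.resize(hm,None,fx=4.4,fy=4.4,interpolation=cv2.INTER_NEAREST))
s=load("side0.pkl");c=s["color"][140:265,225:335]
cv2.imwrite("pics/sidec.png",cv2.resize(c,None,fx=4.7,fy=4.7,interpolation=cv2.INTER_CUBIC))
Ps=pts(s)
for n,D,Q,l in(("top",d,P,[(193,230),(320,252),(227,202),(260,300),(300,168),(220,160)]),("side",s,Ps,[(287,236),(304,153),(257,208),(320,240)])):
    for u,v in l: print(n,u,v,Q[v,u].round(4))
E
```

```text
top 193 230 [0.5353 0.1703 0.0403]
top 320 252 [ 0.471  -0.1811  0.0392]
top 227 202 [0.6132 0.0758 0.0372]
top 260 300 [ 0.3389 -0.0142 -0.0021]
top 300 168 [ 0.7061 -0.1306  0.0486]
top 220 160 [0.72   0.0906 0.0985]
side 287 236 [0.5379 0.1782 0.0423]
side 304 153 [ 0.4711 -0.1752  0.0416]
side 257 208 [0.6139 0.0785 0.0429]
side 320 240 [0.4493 0.152  0.0009]
```

View pics/topc.png

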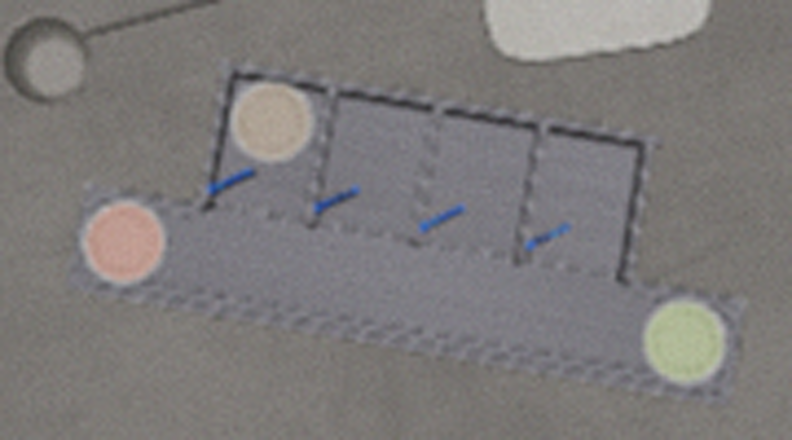

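View pics/toph.png

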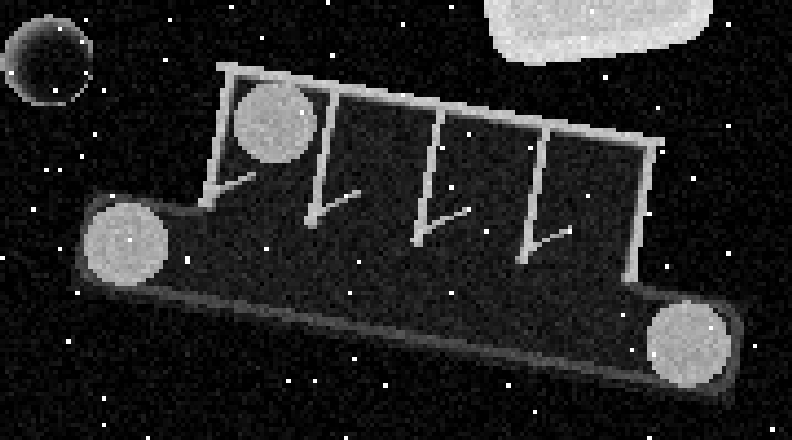

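View pics/sidec.png

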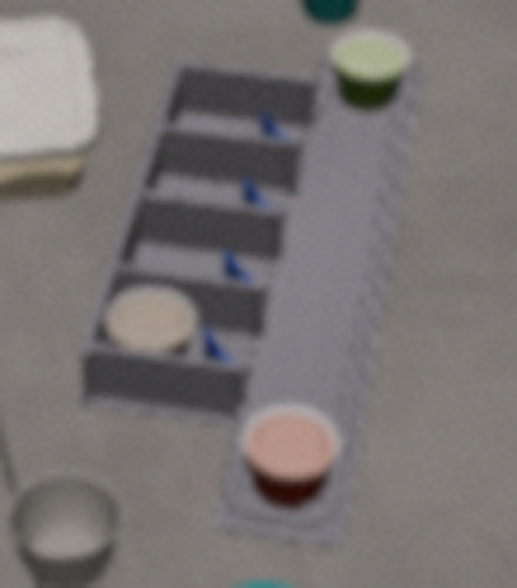

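Top crop: red pot at the left bay, green at the right, brown in lane 1, all four tongues closed. Next I'll measure the lid centres in both views and the rack pose.

```bash
cat >> h.py <<'E'
def lid(d,u,v,h=0.043,r=30):
    # blob of pixels of lid height around the pixel, contour centre -> ray onto lid plane
    P=pts(d);m=((P[...,2]>h-.012)&(P[...,2]<h+.012)).astype(np.uint8)
    w=np.zeros_like(m);cv2.circle(w,(u,v),r,1,-1);m&=w
    m=cv2.morphologyEx(m,cv2.MORPH_OPEN,np.ones((5,5),np.uint8))
    n,l,st,ce=cv2.connectedComponentsWithStats(m);i=l[v,u]
    c=ce[i];return ray(d,c[0],c[1],h),c,st[i][2:]
E
python3 - <<'E'
from h import *
d=load("top0.pkl");s=load("side0.pkl")
for n,a,b in(("red",(193,230),(287,236)),("green",(320,252),(304,153)),("brown",(227,202),(257,208))):
    for nm,D,q in(("top",d,a),("side",s,b)):
        p,c,st=lid(D,*q,r=13 if D is d else 14);print(n,nm,p.round(4),c.round(1),st)
# red/green by color
for nm,D in(("top",d),("side",s)):
    hsv=cv2.cvtColor(D["color"],cv2.COLOR_BGR2HSV)
    for n,q in(("red",(193,230) if D is d else (287,236)),("green",(320,252) if D is d else (304,153)),("brown",(227,202) if D is d else (257,208))):
        ref=D["color"][q[1]-2:q[1]+3,q[0]-2:q[0]+3].reshape(-1,3).mean(0)
        m=(np.abs(D["color"].astype(float)-ref).max(-1)<45).astype(np.uint8)
        w=np.zeros_like(m);cv2.circle(w,q,14,1,-1);m&=w
        k,l,st,ce=cv2.connectedComponentsWithStats(m);i=l[q[1],q[0]]
        print(n,nm,"color",ray(D,*ce[i],.043).round(4),ce[i].round(1),st[i][2:])
# dividers: top >40mm in the crop
P=pts(d);H=P[...,2]
box=np.zeros(H.shape,bool);box[185:245,205:318]=1
m=box&(H>.030)&(H<.06)
cv2.circle(mm:=m.astype(np.uint8),(227,202),11,0,-1);m=mm.astype(bool)
v,u=np.nonzero(m)
X=np.array([ray(d,a,b,.0475)[:2] for a,b in zip(u,v)])
# rotate by candidate yaws, sharpness of y-histogram
best=[]
for a in np.radians(np.arange(-14,-4,.1)):
    y=-np.sin(a)*X[:,0]+np.cos(a)*X[:,1];x=np.cos(a)*X[:,0]+np.sin(a)*X[:,1]
    h,_=np.histogram(y,np.arange(-.3,.3,.002));h2,_=np.histogram(x,np.arange(.3,.8,.002))
    best.append((np.sum(h**2)+np.sum(h2**2.),np.degrees(a)))
print(sorted(best)[-5:])
a=np.radians(np.mean([b[1] for b in sorted(best)[-5:]]))
y=-np.sin(a)*X[:,0]+np.cos(a)*X[:,1];x=np.cos(a)*X[:,0]+np.sin(a)*X[:,1]
h,e=np.histogram(y,np.arange(-.3,.3,.004));print([(round(e[i]+.002,3),h[i]) for i in range(len(h)) if h[i]>12])
h,e=np.histogram(x,np.arange(.3,.8,.004));print([(round(e[i]+.002,3),h[i]) for i in range(len(h)) if h[i]>0])
print(np.degrees(a))
E
```

```text
red top [0.5351 0.1697 0.043 ] [193.1 230. ] [ 19  19 284]
red side [0.5409 0.1738 0.043 ] [285.7 234.5] [ 21  16 272]
green top [ 0.469  -0.1822  0.043 ] [320.6 252.7] [ 19  18 266]
green side [ 0.4777 -0.1778  0.043 ] [301.9 152.1] [ 13  11 117]
brown top [0.6118 0.0767 0.043 ] [226.5 202.2] [ 18  20 267]
brown side [0.6163 0.0771 0.043 ] [256.1 207.6] [ 23  23 367]
red top color [0.536  0.1707 0.043 ] [192.7 229.7] [ 20  20 284]
green top color [ 0.4704 -0.1809  0.043 ] [320.1 252.2] [ 19  20 301]
brown top color [0.6115 0.0774 0.043 ] [226.3 202.3] [ 20  19 302]
red side color [0.539  0.1682 0.043 ] [286.4 232.9] [ 22  17 279]
green side color [ 0.4716 -0.1868  0.043 ] [303.6 150.5] [ 19  12 169]
brown side color [0.6142 0.0774 0.043 ] [256.9 207.7] [ 20  15 224]
[(np.float64(29930.0), np.float64(-10.700000000000012)), (np.float64(29950.0), np.float64(-10.400000000000013)), (np.float64(29952.0), np.float64(-10.600000000000012)), (np.float64(29990.0), np.float64(-10.200000000000014)), (np.float64(30110.0), np.float64(-10.500000000000012))]
[(np.float64(-0.054), np.int64(39)), (np.
[... 846 characters left out ...]
74), np.int64(14)), (np.float64(0.578), np.int64(15)), (np.float64(0.582), np.int64(14)), (np.float64(0.586), np.int64(16)), (np.float64(0.59), np.int64(16)), (np.float64(0.594), np.int64(13)), (np.float64(0.598), np.int64(15)), (np.float64(0.602), np.int64(16)), (np.float64(0.606), np.int64(13)), (np.float64(0.61), np.int64(16)), (np.float64(0.614), np.int64(108)), (np.float64(0.618), np.int64(134)), (np.float64(0.65), np.int64(2)), (np.float64(0.654), np.int64(14)), (np.float64(0.658), np.int64(26)), (np.float64(0.662), np.int64(25)), (np.float64(0.666), np.int64(23)), (np.float64(0.67), np.int64(17)), (np.float64(0.674), np.int64(10)), (np.float64(0.678), np.int64(5))]
-10.480000000000013
```

```bash
cat >> h.py <<'E'
A=np.radians(-10.48);O=np.array([.5364,-.0137])
RA=np.array([[np.cos(A),-np.sin(A)],[np.sin(A),np.cos(A)]])
def w2r(p): return RA.T@(np.asarray(p)[:2]-O)
def r2w(p): return O+RA@np.asarray(p)
def to(s,xr,yr,z,head):
    "shift cm + turn deg in tool axes to reach rack xr,yr (m), height z, tool x at head deg from rack y (0 = along rack +y)"
    T=R.from_quat(s["tcp_rot"]);g=np.array([*r2w((xr,yr)),z])
    h=np.radians(79.52+head)
    G=R.from_matrix(np.array([[np.cos(h),np.sin(h),0],[np.sin(h),-np.cos(h),0],[0,0,-1]]))
    print("shift cm",(T.inv().apply(g-s["position"])*100).round(2),"turn",np.degrees((T.inv()*G).as_rotvec()).round(1))
E
python3 - <<'E'
from h import *
from rig import robot
s=robot.get_state()
to(s,-.035,.255,.12,-8)
print([w2r(p) for p in ((.5355,.1702),(.540,.171),(.470,-.1815),(.6115,.077),(.615,.0772))])
E
```

```text
shift cm [ 59.98 -56.88  11.96] turn [ -0.1  -0.1 -47.1]
[array([-0.03433498,  0.18066856]), array([-0.03005556,  0.18227373]), array([-0.03477082, -0.17707849]), array([0.05734959, 0.1028471 ]), array([0.06075482, 0.10368038])]
```

Call:
arm_command:
  motion: [2,-2,0,0,0,-3,5,-5,0,0,0,-6,9,-9,0,0,0,-9,13,-13,0,0,0,-12,17,-17,0,0,0,-16,21,-21,0,0,0,-19,25,-25,1,0,0,-22,29,-28,2,0,0,-25,33,-32,3,0,0,-28,37,-36,4,0,0,-31]
  fingers: -1
  grip_force: 30

```text
time_s: 1.35
position: [0.426, -0.0407, 0.1989]
tcp_rot: [0.885, 0.466, 0.0, 0.0]
wrist_force: [0.8, -1.1, -0.1]
opening: -0.001
```

```bash
python3 - <<'E'
from h import *
from rig import robot
s=robot.get_state();print(s['time_s'],s['position'],s['opening'],s['wrist_force'])
to(s,-.035,.255,.12,-8)
E
```

```text
1.35 [ 0.42601732 -0.04073737  0.19886108] -0.0005820105587677649 [ 0.84503699 -1.08748305 -0.06395761]
shift cm [30.35 -5.99  7.89] turn [  0.   0. -16.]
```

Call:
arm_command:
  motion: [3.5,-0.5,0.5,0,0,-2,7.5,-1.5,1.5,0,0,-4,12,-2.5,3,0,0,-7,17,-3.5,4.5,0,0,-10,22,-4.5,6,0,0,-13,26,-5.3,7,0,0,-15,29,-5.8,7.7,0,0,-16,30.3,-6,7.9,0,0,-16,30.3,-6,7.9,0,0,-16]

```text
time_s: 2.48
position: [0.548, 0.241, 0.12]
tcp_rot: [0.812, 0.584, -0.0, -0.0]
wrist_force: [0.2, -0.7, 0.6]
opening: 0.007
```

```bash
python3 - <<'E'
from h import *
from rig import robot
s=robot.get_state();print(s['time_s'],s['position'],s['opening'],s['wrist_force'],w2r(s['position']))
to(s,-.035,.243,.037,-8)
for n in("side","top"):
    d=robot.snapshot(n);pickle.dump(d,open(f"{n}1.pkl","wb"))
    c=d["color"][150:290,130:310] if n=="top" else d["color"][140:310,200:370]
    cv2.imwrite(f"pics/{n}1.png",cv2.resize(c,None,fx=3.4,fy=3.4,interpolation=cv2.INTER_CUBIC))
    print(n,proj(d,s['position']),proj(d,s['position']-[0,0,.008]))
E
```

```text
2.475 [0.54802154 0.24104439 0.12004372] 0.0073648557059610995 [ 0.21541475 -0.66819891  0.55115682] [-0.03490836  0.25260873]
shift cm [-0.95  0.13  8.3 ] turn [-0.  0. -0.]
side [285.28774083 232.74948218] [285.12417118 235.18906638]
top [161.44595025 223.46204307] [162.10993926 223.69850626]
```

View pics/side1.png

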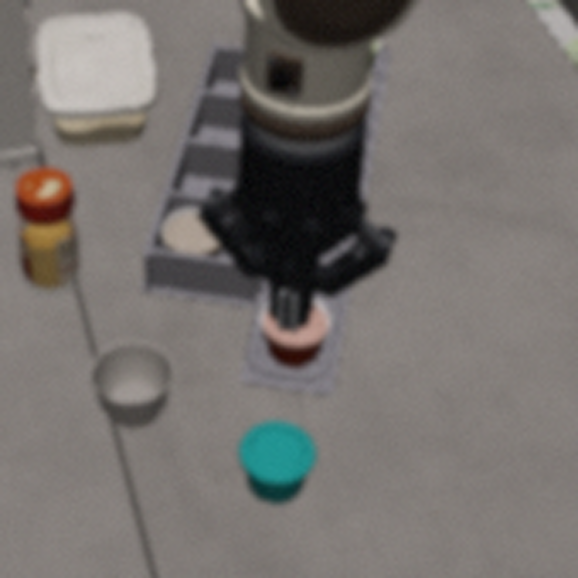

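View pics/top1.png

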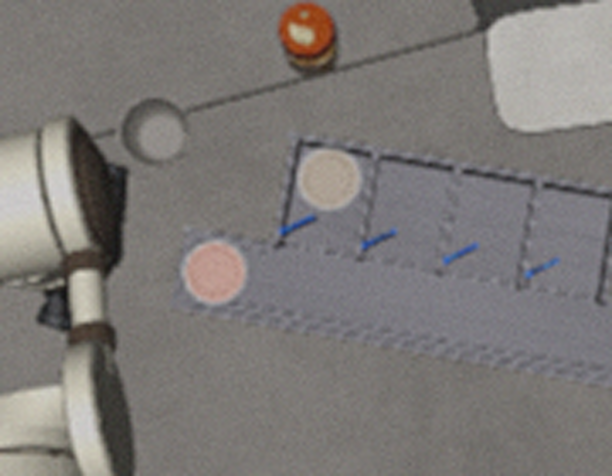

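Call:
arm_command:
  motion: [-0.8,0.1,1,0,0,0,-1.5,0.1,3,0,0,0,-1.5,0.1,5,0,0,0,-1.5,0.1,6.5,0,0,0,-1.5,0.1,7.6,0,0,0,-1.5,0.1,8.3,0,0,0,-1.5,0.1,8.5,0,0,0,-1.5,0.1,8.5,0,0,0]

```text
time_s: 3.58
position: [0.5447, 0.2266, 0.0356]
tcp_rot: [0.812, 0.584, 0.0, 0.0]
wrist_force: [-0.9, -1.0, -0.1]
opening: 0.003
```

```bash
cat > look.py <<'E'
import sys
from h import *
from rig import robot
tag=sys.argv[1]
s=robot.get_state();print(s['time_s'],s['position'].round(4),s['wrist_force'].round(2),w2r(s['position']).round(4))
for n in("side","top"):
    d=robot.snapshot(n);pickle.dump(d,open(f"{n}{tag}.pkl","wb"))
    c=d["color"][150:290,130:310] if n=="top" else d["color"][140:310,200:370]
    cv2.imwrite(f"pics/{n}{tag}.png",cv2.resize(c,None,fx=3.4,fy=3.4,interpolation=cv2.INTER_CUBIC))
E
python3 look.py 2
```

```text
3.575 [0.5447 0.2266 0.0356] [-0.94 -0.96 -0.12] [-0.0356  0.2378]
```

View pics/side2.png

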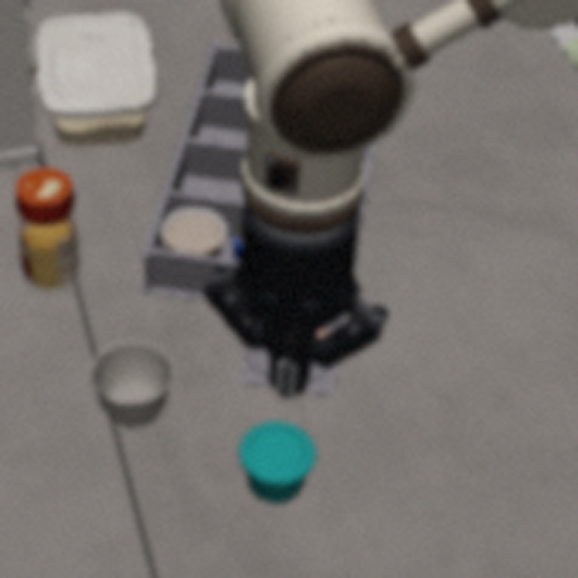

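View pics/top2.png

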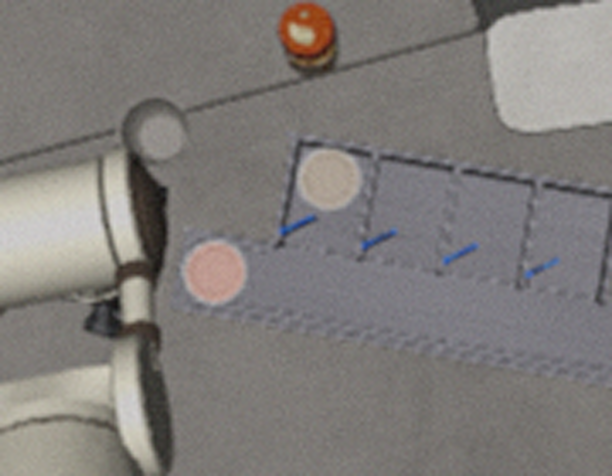

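Call:
arm_command:
  motion: [-0.4,0.06,0,0,0,0,-0.8,0.11,0,0,0,0,-1.2,0.17,0,0,0,0,-1.5,0.21,0,0,0,0,-1.8,0.25,0,0,0,0,-2.1,0.29,0,0,0,0,-2.5,0.35,0,0,0,0,-2.9,0.41,0,0,0,0,-3.3,0.46,0,0,0,0,-3.7,0.52,0,0,0,0]

```text
time_s: 4.92
position: [0.5375, 0.1895, 0.0353]
tcp_rot: [0.812, 0.584, 0.0, 0.0]
wrist_force: [0.3, -0.4, -0.6]
opening: -0.002
```

```bash
python3 look.py 3; python3 - <<'E'
from h import *
d=load("top3.pkl");s=proj(d,[*r2w((-.035,.165)),.043]);print(s)
E
```

```text
4.925 [0.5375 0.1895 0.0353] [ 0.3  -0.42 -0.6 ] [-0.0359  0.2   ]
[198.40702509 231.0630165 ]
```

View pics/top3.png

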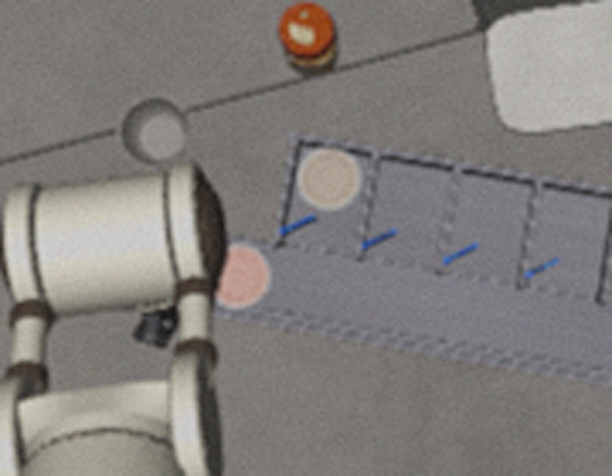

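View pics/side3.png

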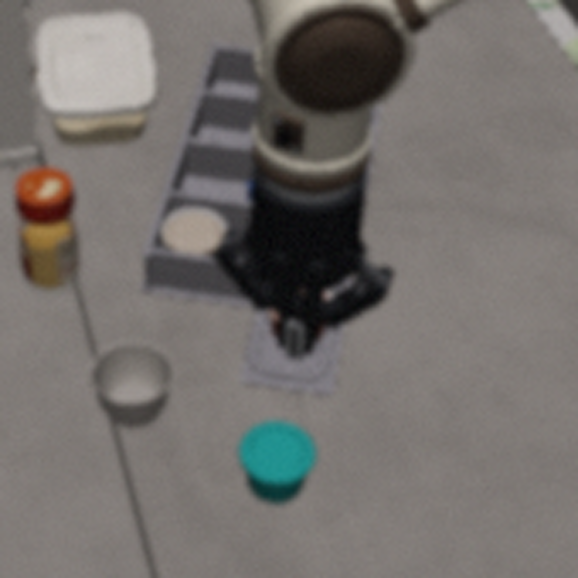

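The pot slides ahead of the fingertips. I'll keep pushing gently.

Call:
arm_command:
  motion: [-0.4,0.06,0,0,0,0,-0.85,0.12,0,0,0,0,-1.3,0.18,0,0,0,0,-1.75,0.24,0,0,0,0,-2.2,0.31,0,0,0,0,-2.65,0.37,0,0,0,0,-3.1,0.43,0,0,0,0,-3.55,0.5,0,0,0,0,-4,0.56,0,0,0,0,-4.4,0.62,0,0,0,0]

```text
time_s: 6.28
position: [0.5293, 0.1458, 0.0353]
tcp_rot: [0.812, 0.584, -0.0, -0.0]
wrist_force: [-1.0, 0.4, 0.1]
opening: -0.002
```

Call:
arm_command:
  motion: [-0.4,0.06,0,0,0,0,-0.85,0.12,0,0,0,0,-1.3,0.18,0,0,0,0,-1.75,0.24,0,0,0,0,-2.2,0.31,0,0,0,0,-2.65,0.37,0,0,0,0,-3.1,0.43,0,0,0,0,-3.55,0.5,0,0,0,0,-4,0.56,0,0,0,0,-4.4,0.62,0,0,0,0]

```text
time_s: 7.52
position: [0.5213, 0.1021, 0.0353]
tcp_rot: [0.812, 0.584, 0.0, 0.0]
wrist_force: [0.4, -0.0, -0.3]
opening: -0.001
```

```bash
python3 look.py 4
```

```text
7.525 [0.5213 0.1021 0.0353] [ 0.42 -0.04 -0.34] [-0.0359  0.1111]
```

View pics/top4.png

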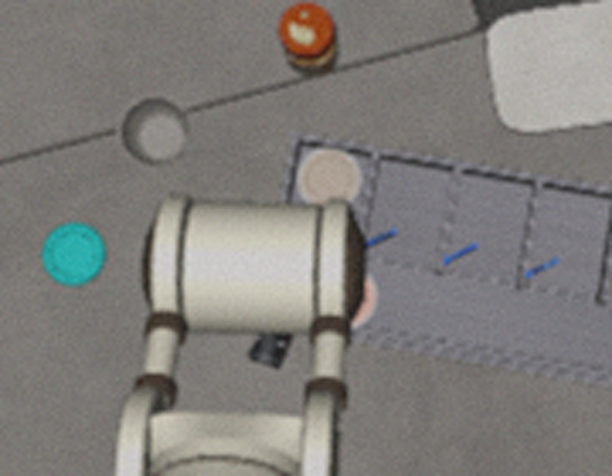

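View pics/side4.png

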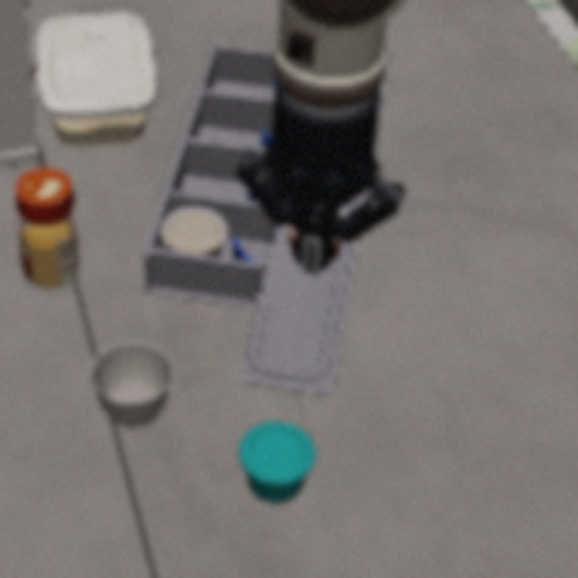

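Call:
arm_command:
  motion: [-0.4,0.06,0,0,0,0,-0.85,0.12,0,0,0,0,-1.3,0.18,0,0,0,0,-1.75,0.24,0,0,0,0,-2.2,0.31,0,0,0,0,-2.65,0.37,0,0,0,0,-3.1,0.43,0,0,0,0,-3.55,0.5,0,0,0,0,-4,0.56,0,0,0,0,-4.4,0.62,0,0,0,0]

```text
time_s: 8.88
position: [0.5131, 0.0584, 0.0353]
tcp_rot: [0.812, 0.584, 0.0, 0.0]
wrist_force: [1.0, 0.1, 0.2]
opening: -0.001
```

Call:
arm_command:
  motion: [-0.4,0.06,0,0,0,0,-0.85,0.12,0,0,0,0,-1.3,0.18,0,0,0,0,-1.75,0.24,0,0,0,0,-2.2,0.31,0,0,0,0,-2.65,0.37,0,0,0,0,-3.1,0.43,0,0,0,0,-3.5,0.49,0,0,0,0,-3.9,0.54,0,0,0,0,-4.2,0.58,0,0,0,0]

```text
time_s: 10.12
position: [0.5053, 0.0168, 0.0353]
tcp_rot: [0.812, 0.584, 0.0, 0.0]
wrist_force: [-0.2, -0.1, 0.1]
opening: 0.0
```

```bash
python3 look.py 5
```

```text
10.125 [0.5053 0.0168 0.0353] [-0.17 -0.14  0.05] [-0.0361  0.0243]
```

View pics/top5.png

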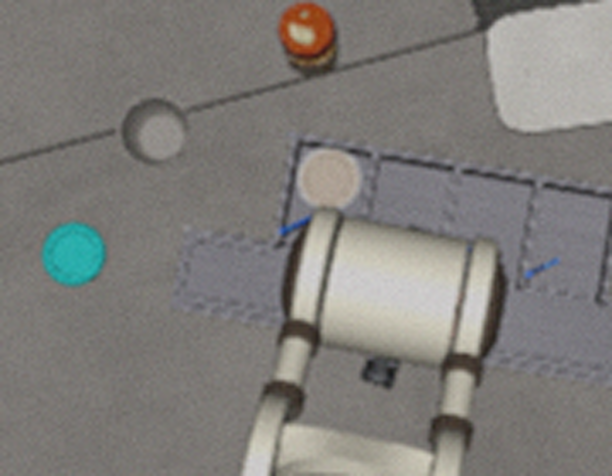

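View pics/side5.png

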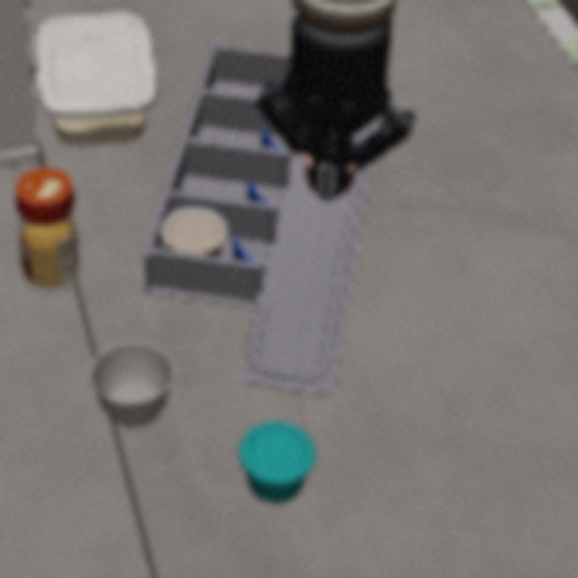

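Call:
arm_command:
  motion: [-0.4,0.06,0,0,0,0,-0.8,0.11,0,0,0,0,-1.15,0.16,0,0,0,0,-1.45,0.2,0,0,0,0,-1.7,0.24,0,0,0,0,-1.87,0.26,0,0,0,0,-1.97,0.27,0,0,0,0,-1.97,0.27,0,0,0,0,-1.7,0.24,0,0,0,0,-1,0.14,0,0,0,0]

```text
time_s: 11.48
position: [0.5035, 0.0074, 0.0353]
tcp_rot: [0.812, 0.584, -0.0, -0.0]
wrist_force: [-0.7, -0.8, 0.3]
opening: 0.001
```

Call:
arm_command:
  motion: [1.5,-0.2,0,0,0,0,3.5,-0.5,-1,0,0,0,5.5,-0.7,-3.5,0,0,0,7.5,-1,-6,0,0,0,9.5,-1.3,-7,0,0,0,11,-1.4,-7,0,0,0,12,-1.5,-7,0,0,0,12,-1.5,-7,0,0,0]

```text
time_s: 12.48
position: [0.5269, 0.1262, 0.1044]
tcp_rot: [0.812, 0.584, -0.001, -0.0]
wrist_force: [-0.2, 0.3, -0.0]
opening: -0.001
```

```bash
python3 look.py 6
```

```text
12.475 [0.5269 0.1262 0.1044] [-0.18  0.28 -0.05] [-0.0348  0.1358]
```

View pics/top6.png

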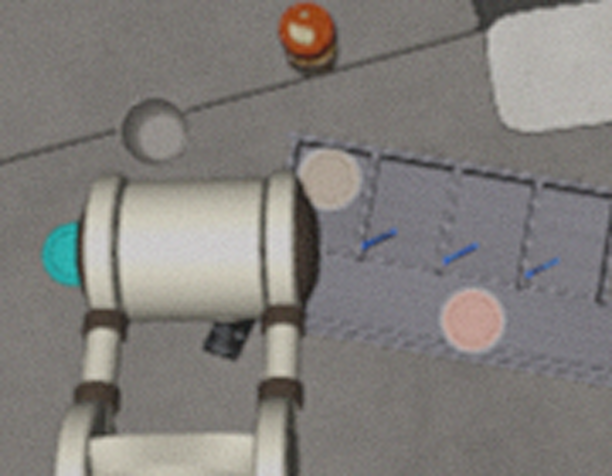

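View pics/side6.png

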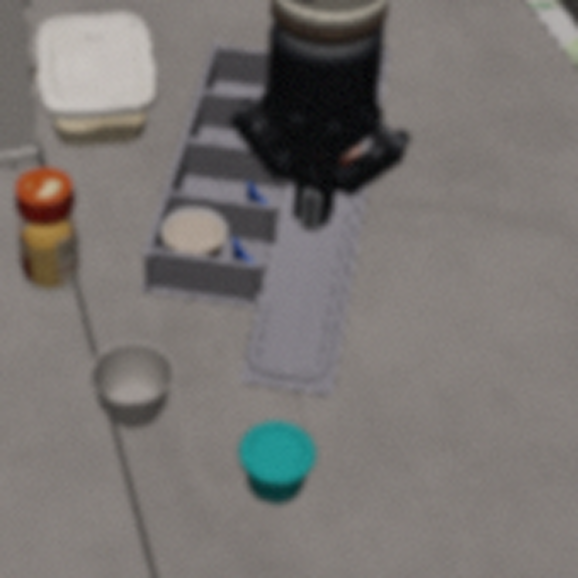

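```bash
python3 - <<'E'
from h import *
from rig import robot
d=load("top6.pkl");u,v=int(130+472/3.4),int(150+320/3.4)
p,c,st=lid(d,u,v,r=13);print("depth",c,w2r(p))
ref=d["color"][v-2:v+3,u-2:u+3].reshape(-1,3).mean(0)
m=(np.abs(d["color"].astype(float)-ref).max(-1)<45).astype(np.uint8);w=np.zeros_like(m);cv2.circle(w,(u,v),14,1,-1);m&=w
k,l,st,ce=cv2.connectedComponentsWithStats(m);print("col",ce[l[v,u]],w2r(ray(d,*ce[l[v,u]],.043)))
s=robot.get_state();to(s,-.035,.135,.11,0);to(s,-.105,-.034,.11,0);to(s,-.105,-.034,.035,0)
E
```

```text
depth [269.00684932 243.99657534] [-0.03652044 -0.03391367]
col [268.53793103 243.74827586] [-0.03607038 -0.03252362]
shift cm [-0.01 -0.04 -0.54] turn [-0.1  0.  -8.1]
shift cm [-17.73  -4.6   -0.52] turn [-0.1  0.  -8.1]
shift cm [-17.72  -4.59   6.98] turn [-0.1  0.  -8.1]
```

Call:
arm_command:
  motion: [-1,-0.3,0,0,0,-1,-3,-0.8,0,0,0,-2,-6,-1.6,0,0,0,-4,-9,-2.4,0,0,0,-6,-12,-3.2,0,0,0,-8,-15,-4,0,0,0,-8.1,-17.2,-4.5,1,0,0,-8.1,-18,-4.6,3,0,0,-8.1,-18,-4.6,5,0,0,-8.1,-18,-4.6,6.5,0,0,-8.1]

```text
time_s: 13.82
position: [0.4257, -0.0309, 0.0394]
tcp_rot: [0.769, 0.64, -0.0, -0.0]
wrist_force: [0.6, -0.2, -0.1]
opening: -0.001
```

```bash
python3 look.py 7;python3 - <<'E'
from h import *
from rig import robot
s=robot.get_state();to(s,-.105,-.037,.035,0);to(s,-.06,-.037,.035,0);to(s,.016,-.037,.035,0);print(proj(load("top7.pkl"),s['position']),proj(load("side7.pkl"),s['position']-[0,0,.008]))
E
```

```text
13.825 [ 0.4257 -0.0309  0.0394] [ 0.55 -0.16 -0.11] [-0.1057 -0.037 ]
shift cm [-0.05  0.16  0.38] turn [-0.2 -0.   0. ]
shift cm [-0.05  4.66  0.36] turn [-0.2 -0.   0. ]
shift cm [-0.06 12.26  0.34] turn [-0.2 -0.   0. ]
[265.61081894 269.4475409 ] [323.34653023 185.92429112]
```

View pics/side7.png

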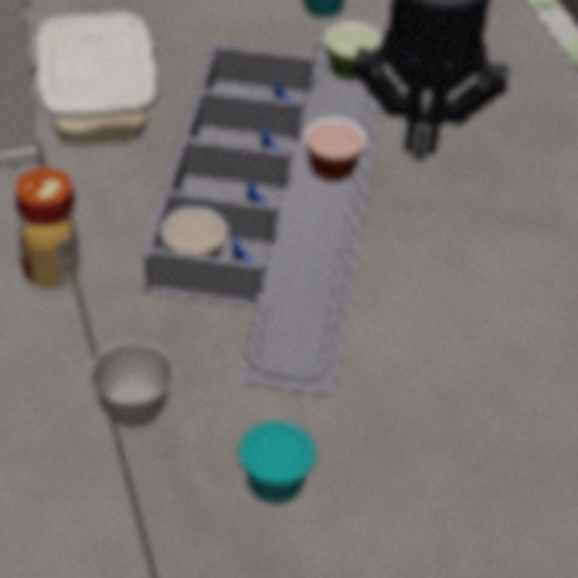

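View pics/top7.png

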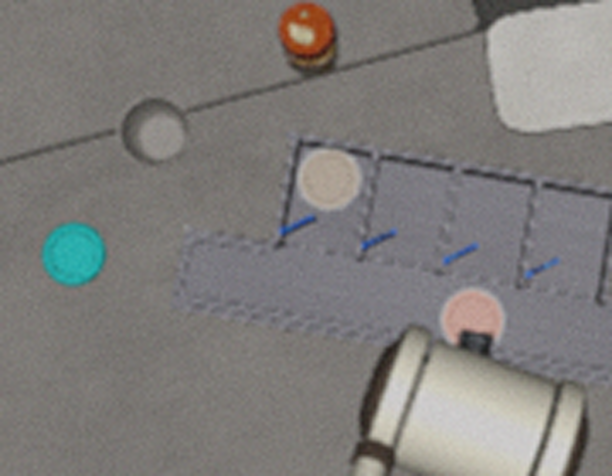

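Call:
arm_command:
  motion: [0,0.4,0.2,0,0,0,0,0.9,0.4,0,0,0,0,1.4,0.4,0,0,0,0,1.9,0.4,0,0,0,0,2.3,0.4,0,0,0,0,2.7,0.4,0,0,0,0,3,0.4,0,0,0,0,3.3,0.4,0,0,0,0,3.6,0.4,0,0,0,0,4,0.4,0,0,0]

```text
time_s: 15.18
position: [0.466, -0.0376, 0.0362]
tcp_rot: [0.769, 0.64, -0.0, -0.0]
wrist_force: [-0.4, 0.6, 1.0]
opening: -0.003
```

```bash
python3 look.py 8
```

```text
15.175 [ 0.466  -0.0376  0.0362] [-0.42  0.65  1.02] [-0.0649 -0.0363]
```

View pics/top8.png

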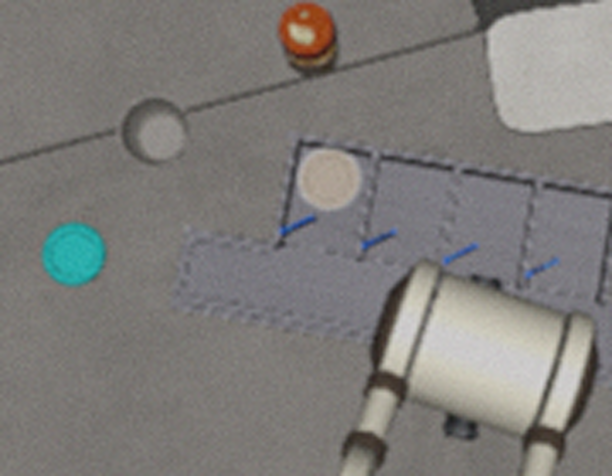

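View pics/side8.png

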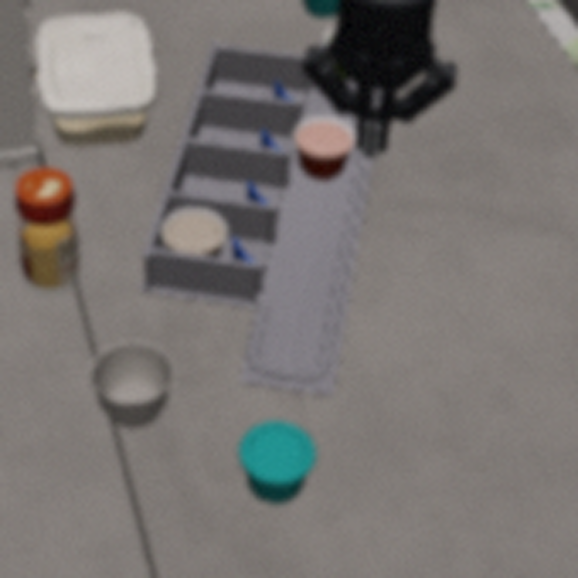

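Call:
arm_command:
  motion: [0,0.4,0,0,0,0,0,0.8,0,0,0,0,0,1.2,0,0,0,0,0,1.6,0,0,0,0,0,2,0,0,0,0,0,2.4,0,0,0,0,0,2.8,0,0,0,0,0,3.2,0,0,0,0,0,3.6,0,0,0,0,0,4,0,0,0,0]

```text
time_s: 16.52
position: [0.5055, -0.0449, 0.0363]
tcp_rot: [0.769, 0.64, 0.0, 0.0]
wrist_force: [-0.2, -0.1, -0.3]
opening: 0.002
```

```bash
python3 look.py 9
```

```text
16.525 [ 0.5055 -0.0449  0.0363] [-0.24 -0.13 -0.31] [-0.0247 -0.0363]
```

View pics/top9.png

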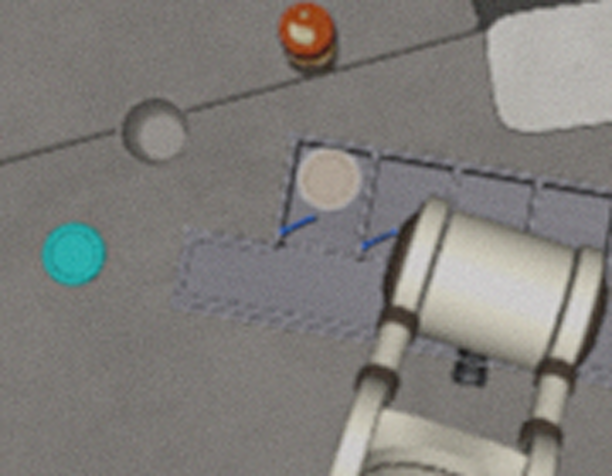

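View pics/side9.png

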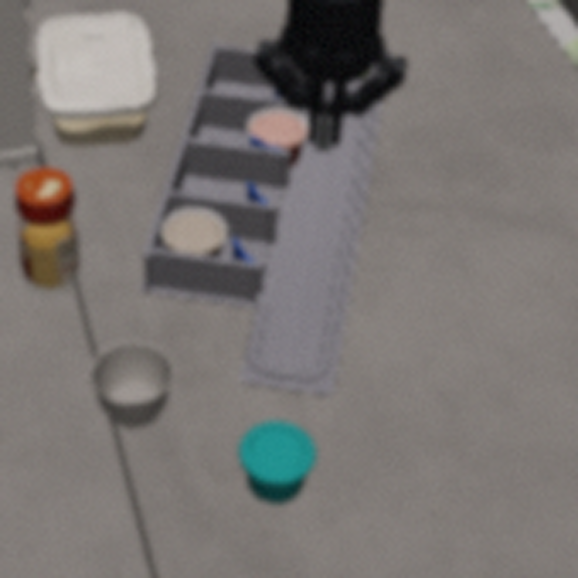

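Call:
arm_command:
  motion: [0,0.4,0,0,0,0,0,0.8,0,0,0,0,0,1.2,0,0,0,0,-0.05,1.6,0,0,0,0,-0.1,2,0,0,0,0,-0.1,2.4,0,0,0,0,-0.1,2.8,0,0,0,0,-0.1,3.2,0,0,0,0,-0.1,3.6,0,0,0,0,-0.1,3.9,0,0,0,0]

```text
time_s: 17.88
position: [0.5438, -0.053, 0.0364]
tcp_rot: [0.769, 0.64, 0.0, 0.0]
wrist_force: [0.2, -0.5, 0.0]
opening: -0.003
```

```bash
python3 look.py 10; python3 - <<'E'
from h import *
s=load("side10.pkl");c=s["color"][140:230,225:325];cv2.imwrite("pics/side10c.png",cv2.resize(c,None,fx=6.4,fy=6.4,interpolation=cv2.INTER_CUBIC))
E
```

```text
17.875 [ 0.5438 -0.053   0.0364] [ 0.21 -0.48  0.03] [ 0.0144 -0.0373]
```

View pics/side10c.png

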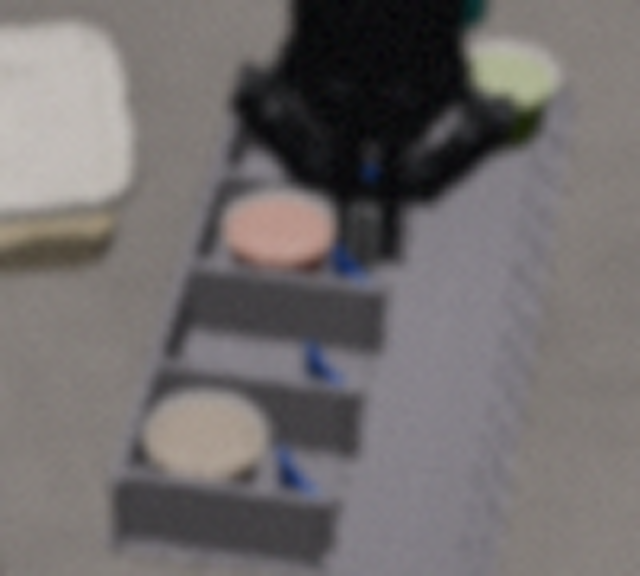

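Call:
arm_command:
  motion: [0,0.1,0,0,0,0,0,0.2,0,0,0,0,0,0.3,0,0,0,0,0,0.35,0,0,0,0,0,0.4,0,0,0,0,0,0.4,0,0,0,0]

```text
time_s: 18.73
position: [0.5473, -0.0536, 0.0363]
tcp_rot: [0.769, 0.64, -0.0, -0.0]
wrist_force: [-1.0, 0.3, -0.0]
opening: -0.005
```

```bash
python3 look.py 11; python3 - <<'E'
from h import *
s=load("side11.pkl");c=s["color"][140:230,225:325];cv2.imwrite("pics/side11c.png",cv2.resize(c,None,fx=6.4,fy=6.4,interpolation=cv2.INTER_CUBIC))
def col(u,v,r=14):
    ref=s["color"][v-1:v+2,u-1:u+2].reshape(-1,3).mean(0)
    m=(np.abs(s["color"].astype(float)-ref).max(-1)<35).astype(np.uint8);w=np.zeros_like(m);cv2.circle(w,(u,v),r,1,-1);m&=w
    k,l,st,ce=cv2.connectedComponentsWithStats(m);i=l[v,u];return ce[i],st[i],w2r(ray(s,*ce[i],.043))
print(col(257,208),col(268,176))
E
```

```text
18.725 [ 0.5473 -0.0536  0.0363] [-1.02  0.26 -0.05] [ 0.0179 -0.0373]
(array([256.56716418, 207.60199005]), array([248, 201,  18,  14, 201], dtype=int32), array([0.06080476, 0.10355885])) (array([266.86363636, 175.04545455]), array([259, 170,  16,  11, 132], dtype=int32), array([ 0.05858779, -0.03823386]))
```

View pics/side11c.png

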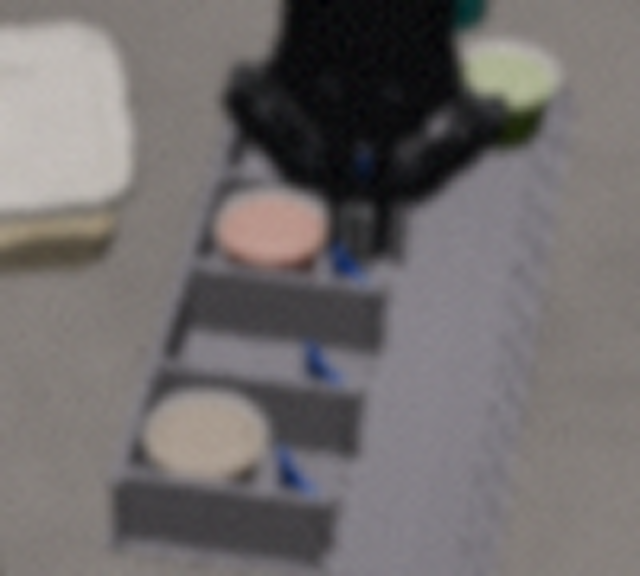

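Call:
arm_command:
  motion: [0,0.05,0,0,0,0,0,0.1,0,0,0,0,0,0.15,0,0,0,0,0,0.15,0,0,0,0]

```text
time_s: 19.32
position: [0.5489, -0.054, 0.0363]
tcp_rot: [0.769, 0.64, 0.0, 0.0]
wrist_force: [-0.7, -0.2, -0.3]
opening: -0.002
```

Call:
arm_command:
  motion: [0,-0.3,0,0,0,0,-0.2,-0.6,0,0,0,0,-0.4,-1.2,0,0,0,0,-0.4,-2,0,0,0,0,-0.4,-3.5,0,0,0,0,-0.4,-5,0,0,0,0,-0.4,-6.5,0,0,0,0,-0.4,-8.5,0,0,0,0,-0.4,-10.5,0,0,0,0,-0.4,-12.5,-0.5,0,0,0]

```text
time_s: 20.58
position: [0.4237, -0.0348, 0.041]
tcp_rot: [0.769, 0.64, -0.0, -0.0]
wrist_force: [-0.4, -0.9, 1.0]
opening: -0.001
```

Call:
arm_command:
  motion: [0,-1,-1,0,0,0,0,-2,-3,0,0,0,0,-3,-5.5,0,0,0,0,-3.5,-8,0,0,0,0,-3.5,-10,0,0,0,0,-3.5,-11,0,0,0]

```text
time_s: 21.32
position: [0.3909, -0.0289, 0.1523]
tcp_rot: [0.769, 0.64, 0.0, 0.001]
wrist_force: [0.1, -0.1, 0.1]
opening: -0.001
```

```bash
python3 look.py 12; python3 - <<'E'
from h import *
s=load("side12.pkl");c=s["color"][140:230,225:325];cv2.imwrite("pics/side12c.png",cv2.resize(c,None,fx=6.4,fy=6.4,interpolation=cv2.INTER_CUBIC))
d=load("top12.pkl");c=d["color"][175:275,165:345];cv2.imwrite("pics/top12c.png",cv2.resize(c,None,fx=4.4,fy=4.4,interpolation=cv2.INTER_CUBIC))
hm=np.clip(pts(d)[...,2]*4000,0,255).astype(np.uint8)[175:275,165:345];cv2.imwrite("pics/top12h.png",cv2.resize(hm,None,fx=4.4,fy=4.4,interpolation=cv2.INTER_NEAREST))
u,v=proj(d,[*r2w((.057,-.034)),.043]).astype(int);print(u,v)
for q in((u,v),(227,202),(320,252)):
    print([x.round(4) for x in (lid(d,*q,r=11)[1],w2r(lid(d,*q,r=11)[0]))])
    ref=d["color"][q[1]-1:q[1]+2,q[0]-1:q[0]+2].reshape(-1,3).mean(0)
    m=(np.abs(d["color"].astype(float)-ref).max(-1)<45).astype(np.uint8);w=np.zeros_like(m);cv2.circle(w,q if isinstance(q[0],int) else tuple(map(int,q)),13,1,-1);m&=w
    k,l,st,ce=cv2.connectedComponentsWithStats(m);i=l[q[1],q[0]];print("col",w2r(ray(d,*ce[i],.043)).round(4))
E
```

```text
21.325 [ 0.3909 -0.0289  0.1523] [ 0.06 -0.12  0.06] [-0.1403 -0.0414]
274 210
[array([276.2652, 210.7121]), array([ 0.0581, -0.0384])]
col [ 0.0567 -0.0382]
[array([226.8495, 202.0645]), array([0.0583, 0.1019])]
col [0.0572 0.1035]
[array([321.0637, 252.7291]), array([-0.0355, -0.1791])]
col [-0.0344 -0.1764]
```

View pics/top12c.png

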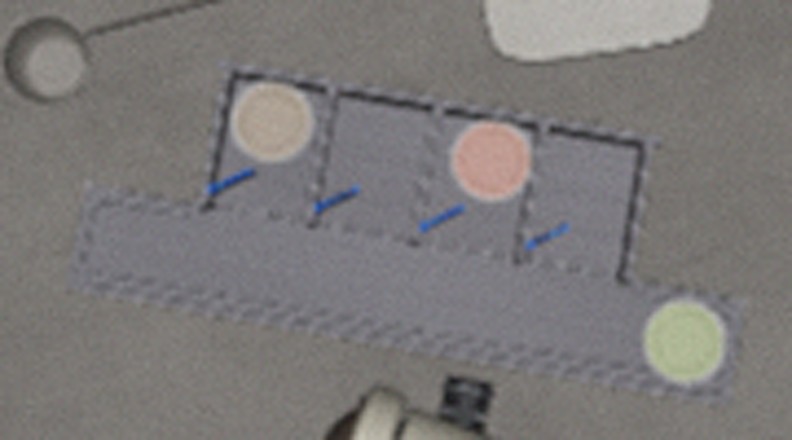

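View pics/side12c.png

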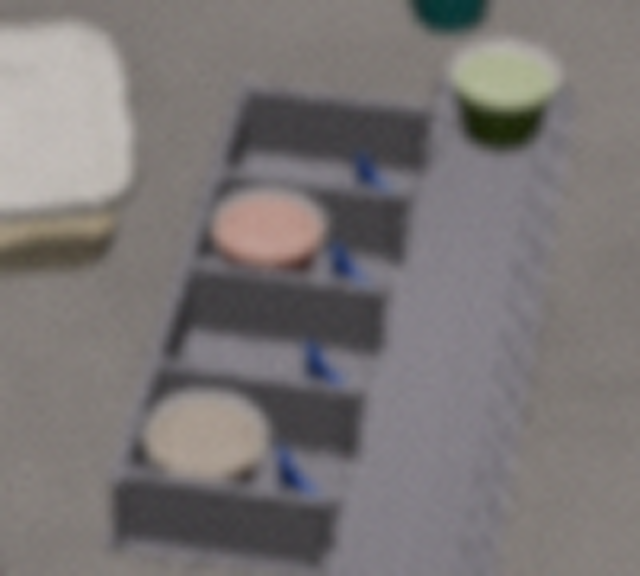

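View pics/top12h.png

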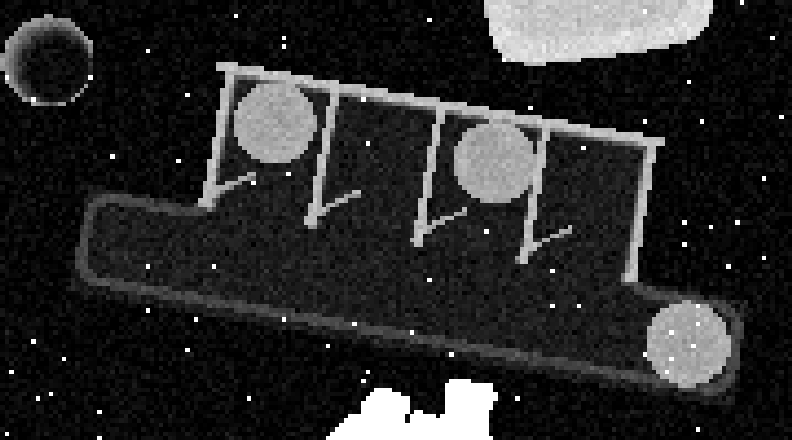

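The red pot is fully in lane 3 at x ≈ 57 mm. Its tongue is closed at the same angle as the other three, and the robot is clear of everything.

```bash
python3 -c "
from rig import robot
print(robot.job_done())"
```

```text
the job is handed in; nothing more can be done
None
```

The red pot is in lane 3 with its spring tongue closed behind it, and the job was handed in at about 21 s. With shut fingertips I pushed it from the left bay along the rail, past lanes 1 and 2. From the front I then pushed it into lane 3.

**Seating:** in the last top view the red pot sits at x ≈ 57–58 mm, the same depth as the brown pot. Its tongue stands at the same angle as the other three closed ones. The pot rests about 4 mm right of the lane's middle, close to or touching the right-hand divider.

**Everything else:** the green and brown pots measured within about 2 mm of their starting places. The cup and tub look unmoved in the last pictures; the spice jar and the left turquoise pot looked unmoved in slightly earlier views. Wrist force readings at the end of each move stayed around 1 N.

**Disagreement:** the two cameras differed by up to about 5 mm on lid positions, the side view reading about 3–4 mm farther into the rack. I used values close to the top view, which matched the given rack sizes, and no check failed.

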